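# Take the ruler out of the lever arch file

## Task

Lift the lever of the lever arch file to spring its rings open (do not force the wire arches themselves), take the metal ruler off the posts and lay it gently, flat, on the middle of the green notebook. Then press the lever fully down again so that the rings are closed, and leave the other things on the desk where they are.

Things in the scene. Friction and masses are not known exactly. Their poses are not given: they have to be found in the camera images.
- file: A5 lever arch file lying open, fixed; black, grey lining. Origin: on the desk under the ring mechanism's middle; x along the spine to the lever end, y to the front cover, z up. In mm: boards 3 thick, x +-120, y -170 to 286. Pages: x +-105, y -161 to -13, top z 12. Two posts, 4.5 thick, at x +-40, y -24, tops z 45; from them wire arches (top z 57 when closed) curve over to y 24
- file_lever (a joint): lever (rad): 0 down, rings closed; 1.0 up, rings open. Hinge along the file's y at file x 45, z 16 mm; the finger end rises and swings back over the file's middle. Over-centre spring balanced at 0.5: lifting takes 6 N at the finger end at first, falling to nothing at 0.5, then it springs up by itself; pressing down is the same in reverse, and it snaps shut by itself below about 0.45
- lever_tip (a point): middle of the lever's finger end: steel roll, 12 mm diameter, 14 mm long across the lever (along file y), flat ends. 60 mm along and 19 mm above the hinge when down (file x 105, y 1, z 35 mm); at file x 62, y 1, z 77 mm when fully up. Free below and beside it down to pages and cover. Can be pinched on its ends, turning in the fingers
- file_arches (a joint): turn of the two wire arches (rad), 0.9 times the lever's turn: 0 = closed on the posts, 0.9 = fully open, leaned over toward the front cover, ends then at file y 23, z 69 mm. Thin wire, not to be pulled or pushed by the fingers; they move with the lever alone
- ruler: 15 cm aluminium ruler, 160 x 36 mm, 4 mm thick, about 60 g, filed on the posts, on the pages. Origin: middle of its underside; x along it (parallel to the file's x), y across, z up. A raised grip rib 12 mm wide (y -11 to +1) runs along it, top at z 14 mm. Two 8 mm holes at x +-40, y +9, one on each post; it comes off straight up by some 35 mm once the rings are open
- notebook: closed dark green notebook lying flat beside the file, 210 mm (its x) by 153 mm (its y), cover top 11 mm above its underside. Origin: middle of its underside. Loose, 0.24 kg.
- glue_stick: glue stick standing behind the file, 27 mm across, 94 mm high, loose; bystander
- sticky_notes: yellow block of sticky notes, 76 x 76 x 17 mm, lying on the file's open front cover, loose; bystander
- marker: white and black marker pen, 135 mm long, lying on the file's open front cover, loose; bystander

How it is judged (in metres and radians):
On the way, in this order (a step that is already met when the one before it is completed fails the run):
1. the lever is up and the rings stand open (value of joint file_lever above 0.85 rad and value of joint file_arches above 0.75 rad), for 0.2 s.
2. the ruler lies flat on the notebook, let go, while the rings are still open (all of step 1 and x of ruler in the frame of notebook between -0.07 and 0.07 m and y of ruler in the frame of notebook between -0.05 and 0.05 m and z of ruler in the frame of notebook below 0.016 m and angle between ruler's own z axis and vertical below 0.08 rad and contact force between ruler and notebook above 0.15 N and contact force between ruler and the fingers below 0.05 N and linear speed of ruler below 0.03 m/s), for 0.2 s.
At the end, for the whole second after the job is handed in: The lever is down (below 0.08 rad) with the arches closed on the posts (below 0.06 rad), and the ruler lies flat (within 0.08 rad) and at rest on the notebook's cover, its middle within 70 mm along and 50 mm across of the notebook's middle (value of joint file_lever below 0.08 rad and value of joint file_arches below 0.06 rad and x of ruler in the frame of notebook between -0.07 and 0.07 m and y of ruler in the frame of notebook between -0.05 and 0.05 m and z of ruler in the frame of notebook below 0.016 m and angle between ruler's own z axis and vertical below 0.08 rad and contact force between ruler and notebook above 0.15 N and contact force between ruler and the fingers below 0.05 N and linear speed of ruler below 0.03 m/s); the robot touches nothing.
It fails at once if the ruler is dropped or thrown (falls faster than 0.7 m/s out of the fingers, about 25 mm) (linear speed of ruler above 0.7 m/s and contact force between ruler and the fingers below 0.05 N).
It fails at once if the fingers force the wire arches (more than 5 N on them) instead of using the lever (contact force between file_arches and the fingers above 5 N).
It fails at once if the glue stick, sticky notes or marker is moved more than 30 mm (distance of any of glue_stick, sticky_notes, marker from where it was at the start of the episode above 0.03 m).
It also fails if it takes over 48 s, if anything falls off the work surface, if the arm or the gripper's body presses on something with over 40 N, if the wrist force passes 120 N, or if a joint passes its speed limit or range.

## Robot

A 7-joint arm with a two-finger parallel gripper is mounted at the origin on a cart in front of the work surface, level with it; the furniture and walls round the work are solid. World frame = base frame: x ahead of the robot, y to its left, z up, the work surface at z = 0. Lengths are in mm, angles in rad, forces in N, time in s.
With the tool pointing down it reaches from about 400 to 875 mm from the base axis. Payload 19.3 kg.
Tool frame: the origin (TCP) lies at the very end of the fingers, on their centre line; the grasp point (between the pads) lies 19 mm behind it; z points along the fingers, y is the line along which they close (so a half turn about z gives the same grasp; the last joint's range is limited). The gripper opens to 85 mm and grips with 20 to 120 N. Pads are 22 mm wide; open, the fingers measure 114 mm over their backs; the gripper's body (76 mm by 85 mm) begins 54 mm behind the grasp point. The pads swing forward as they close: fully open they stand 13 mm farther back than shut.
Start: joints at [-0.738, 0.521, -0.036, 1.599, 0.021, 1.021, -0.113], TCP at [490.673, 387.111, 231.291] pointing down, gripper open.
Joint ranges: [-2.91, 2.91], [-0.3, 2.13], [-1.5, 1.42], [0.17, 2.43], [-1.26, 4.41], [0.16, 1.93], [-2.52, 2.52]. Speed limits (rad/s): [1.89, 1.89, 2.39, 2.39, 3.01, 3.01, 3.01].

## Interface

Orientations are given as a rotation vector (axis times angle).
In Python, from station import bot, camrig, workorder gives the robot as it stands (bot), with the cameras (camrig) and the job (workorder).
- The arm moves only by the tool shift_gripper, called after ">>>" by a JSON object that holds its "fn" and its "kwargs". Schema: {"type":"object","properties":{"moves":{"type":"object","properties":{"steps":{"type":"array","items":{"type":"array","items":{"type":"number"},"minItems":6,"maxItems":6},"minItems":1,"maxItems":5}},"additionalProperties":false,"required":["steps"]},"jaw":{"type":"number"},"only":{"type":"string"},"quiet":{"type":"boolean"},"lines":{"type":"string"}},"required":["moves"],"additionalProperties":false}. moves is an object whose key "steps" holds a list of rows, 1 to 5 of them, each of 6 numbers: dx, dy, dz in fractions of the full range, 1 being 600 mm, then a rotation vector rx, ry, rz in a scale on which 1.0 is 2 rad; each row is the pose to reach, as a shift and turn from the pose commanded when the call began, along the tool's axes at that moment; what a row does not reach only later rows make up. A row lasts 1/8 s, in which the tool goes at most 62.5 mm and 0.188 rad, less where a joint would pass 70% of its speed; a pose out of reach is approached as far as the arm can. jaw is the finger opening in mm, set as the call begins (left out keeps the last). The fingers move at their own pace and stop on an object; the grip force is fixed at half the most. Time passes only in rows, so rows that do not move let the fingers close. The tool returns the time, the measured TCP pose, the force, the opening and the grip force at its end. only (a regular expression) keeps the lines of the reply that match it, lines (a string "A,B") keeps lines A to B, and quiet returns only ok. No shift or turn number may pass 1 either way. Input that does not fit is refused with a message, and nothing moves.
- bot.read_state(): the state, without advancing time (a new reading comes with each control period).
- camrig.camera(name): name is "side" or "top" or "wrist"; returns a dict with "image" (480x640x3 uint8, red, green, blue), "camera_matrix" (3x3 intrinsics, pixels), "distortion" ([k1, k2, p1, p2, k3] as OpenCV has them; the pictures are not rectified), "eye" and "orientation" of the camera in the world; the wrist camera has in their place "tool_from_camera" (4x4, takes a point from camera to tool coordinates, whose origin is the TCP and whose axes are the flange's). Camera axes: x right, y up, looking along -z (the intrinsics and any distortion apply to the point x, -y, -z); pixel columns grow to the right and rows downward; lengths in mm; the calibration is good to about 2 mm. A picture is of the moment at which its call begins: read the wrist's pose just before it. There is no depth.
- workorder.finish_job(): hands the job in; it is judged then, once.
The state is a dict: "time_s": time; "qpos": joint angles; "qd": joint speeds; "effort": joint torques, N m; "eef_pos": TCP position; "ee_rot": TCP orientation; "ft_force": force on the tool from outside, world axes, zero at the start; "torque": the same for the moment, N m; "gripper_width": finger opening in mm; "grasp_force": force on a finger pad.
Only numpy, scipy, OpenCV 4.12 (cv2) and the standard library are available. Lean on these libraries where they do the work, as an engineer would, in place of code of your own. Each camera call takes 0.05 s, during which the arm holds its last target. There are 200 camera calls.

## Working session

There is one attempt and no reset: what is moved stays moved. The work goes in short steps, Python scripts to look and compute and a tool call to move; the robot and the scene stay as the last step left them, time stands still between calls to the robot, and variables do not carry over. Pictures are saved under pics/ and viewed, at most 10 in all, crops included, and the job is handed in when it is done.

```bash
ls; mkdir -p pics
```

Run:
```python
from station import bot, camrig, workorder
import cv2,numpy as np,pickle
d={}
s=bot.read_state();print(s)
for n in ["top","side","wrist"]:
    c=camrig.camera(n);d[n]=c;cv2.imwrite(f"pics/{n}0.png",c["image"][:,:,::-1])
    print(n,{k:np.round(v,3).tolist() for k,v in c.items() if k!="image"})
pickle.dump((s,d),open("d0.pkl","wb"))
```

```text
pics
station.py
{'time_s': 0.0, 'qpos': array([-0.73821274,  0.52201179, -0.03635427,  1.60000712,  0.02122572,
        1.02109532, -0.11277842]), 'qd': array([-1.38982613e-03,  5.59224325e-04, -1.36542220e-03, -1.43218956e-03,
       -6.56446608e-05, -2.22023437e-03, -6.09424095e-04]), 'effort': array([-4.82249743e-03, -9.27139378e+01,  1.97555847e+00, -3.69934666e+01,
        1.72933820e-02,  7.93463609e-03,  5.29555109e-05]), 'eef_pos': array([490.41094493, 386.90993582, 230.72713685]), 'ee_rot': array([-1.37017160e+00, -2.82659432e+00,  1.66146690e-03]), 'ft_force': array([-0.62226773, -0.20750683, -0.18716072]), 'torque': array([-0.01536497, -0.04128215,  0.02910655]), 'grasp_force': 0.0, 'gripper_width': 85.18907217533287}
top {'camera_matrix': [[547.372, 0.0, 324.327], [0.0, 547.372, 246.675], [0.0, 0.0, 1.0]], 'distortion': [-0.038, 0.0, 0.0, 0.0, 0.0], 'eye': [436.347, 46.183, 1368.892], 'orientation': [0.076, -0.054, -1.581]}
side {'camera_matrix': [[466.225, 0.0, 318.616], [0.0, 466.225, 238.769], [0.0, 0.0, 1.0]], 'distortion': [-0.005, 0.0, 0.0, 0.0, 0.0], 'eye': [228.777, -628.037, 513.78], 'orientation': [1.007, -0.234, -0.394]}
wrist {'camera_matrix': [[376.461, 0.0, 313.855], [0.0, 376.461, 238.453], [0.0, 0.0, 1.0]], 'distortion': [0.005, 0.0, 0.0, 0.0, 0.0], 'tool_from_camera': [[0.0, 0.953, 0.303, 77.87], [1.0, -0.0, 0.0, -0.282], [0.0, 0.303, -0.953, -142.807], [0.0, 0.0, 0.0, 1.0]]}
```

View pics/top0.png

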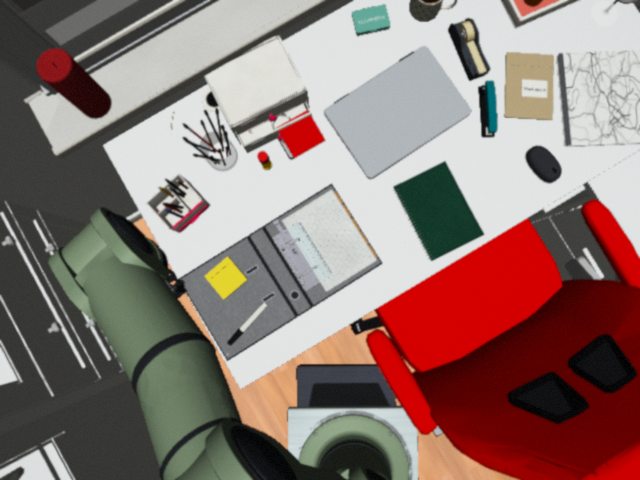

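View pics/side0.png

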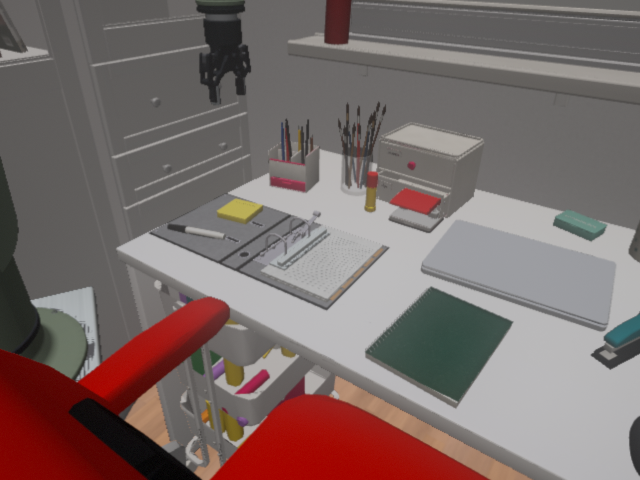

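The top view shows the file with corners at about (333,185), (382,262), (228,358) and (178,280). The green notebook is centred at (439,211). In the side view the lever tip is at about (315,214), so the lever end points away from the robot.

Create h.py:
```python
import numpy as np,cv2
from scipy.spatial.transform import Rotation as R
def cam(c,s=None):
    if "eye" in c: return R.from_rotvec(c["orientation"]).as_matrix(),np.array(c["eye"])
    T=np.eye(4);T[:3,:3]=R.from_rotvec(s["ee_rot"]).as_matrix();T[:3,3]=s["eef_pos"]
    T=T@np.array(c["tool_from_camera"]);return T[:3,:3],T[:3,3]
def ray(c,uv,s=None):
    M,e=cam(c,s);p=cv2.undistortPoints(np.array(uv,float).reshape(-1,1,2),np.array(c["camera_matrix"]),np.array(c["distortion"]))[:,0]
    return e,np.c_[p[:,0],-p[:,1],-np.ones(len(p))]@M.T
def plane(c,uv,z,s=None):
    e,d=ray(c,uv,s);return e+d*((z-e[2])/d[:,2])[:,None]
def proj(c,P,s=None):
    M,e=cam(c,s);q=(np.atleast_2d(P)-e)@M;q=q*[1,-1,-1]
    return cv2.projectPoints(q,np.zeros(3),np.zeros(3),np.array(c["camera_matrix"]),np.array(c["distortion"]))[0][:,0]
def tri(a,b): # lists of (e,d)
    A=0;B=0
    for e,d in (a,b):
        d=d[0]/np.linalg.norm(d[0]);P=np.eye(3)-np.outer(d,d);A=A+P;B=B+P@e
    return np.linalg.solve(A,B)
```

Run:
```python
import pickle;from h import *
s,d=pickle.load(open("d0.pkl","rb"));c=d["top"]
P=plane(c,[(333,185),(382,262),(228,358),(178,280)],3);print(P.round(0))
n=lambda a:np.linalg.norm(a)
print(n(P[0]-P[1]),n(P[1]-P[2]),n(P[2]-P[3]),n(P[3]-P[0]))
hsv=cv2.cvtColor(c["image"],cv2.COLOR_RGB2HSV)
m=cv2.inRange(hsv,(60,100,30),(90,255,120));cs,_=cv2.findContours(m,0,1);k=max(cs,key=cv2.contourArea)
r=cv2.minAreaRect(k);b=cv2.boxPoints(r);Q=plane(c,b,11);print(b,Q.round(0),Q.mean(0),n(Q[0]-Q[1]),n(Q[1]-Q[2]))
w=d["side"]["image"][180:300,140:400,::-1];w=cv2.resize(w,(780,360),interpolation=2)
t=c["image"][170:370,170:400,::-1]
t=cv2.resize(t,None,fx=2.6,fy=2.6,interpolation=2);cv2.imwrite("pics/t1.png",t)
```

```text
[[706.  41.   3.]
 [510. -79.   3.]
 [276. 306.   3.]
 [470. 432.   3.]]
230.03441297107992 450.2969287111892 231.76172297079987 457.0404618693678
[[394.56592 187.22429]
 [444.63385 161.35582]
 [481.92084 233.52419]
 [431.8529  259.39264]] [[ 697. -114.   11.]
 [ 761. -241.   11.]
 [ 577. -329.   11.]
 [ 514. -202.   11.]] [ 637.53287306 -221.42081871   11.        ] 143.11993677590968 203.75209609482758
```

View pics/t1.png

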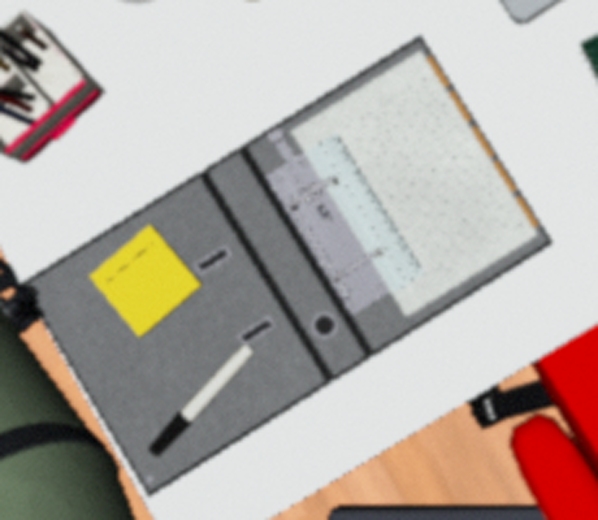

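View pics/wrist0.png

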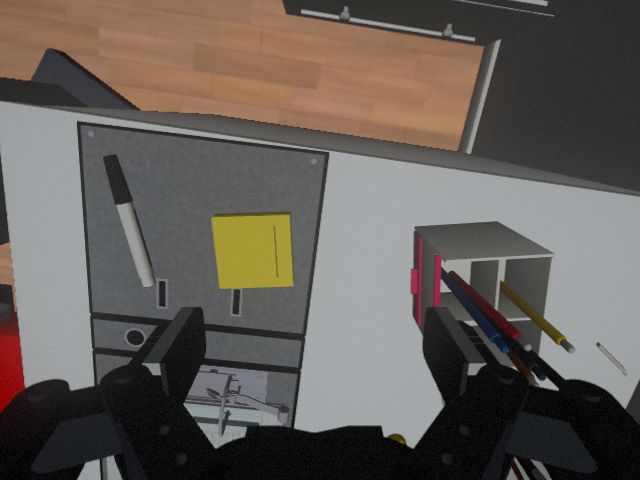

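The zoomed top crop shows the spine, the pages and the ruler clearly. The wrist picture shows the lever roll near (283,411) and a front-cover corner at (328,152). Next I fit the file pose and work out the move to a viewing pose over the file, with tool y at file −y so the wrist stays in range.

Add to h.py:
```python
def fit(local,world):
    a=np.array(local)[:,:2];b=np.array(world)[:,:2];ca,cb=a.mean(0),b.mean(0);H=(a-ca).T@(b-cb)
    th=np.arctan2(H[0,1]-H[1,0],H[0,0]+H[1,1]);Rm=np.array([[np.cos(th),-np.sin(th)],[np.sin(th),np.cos(th)]])
    o=cb-Rm@ca;return o,th,((a@Rm.T+o)-b)
def fw(o,th,p): # file -> world
    c,s=np.cos(th),np.sin(th);return np.array([o[0]+c*p[0]-s*p[1],o[1]+s*p[0]+c*p[1],p[2]])
def delta(s,target,yaw_x):
    """shift & turn in tool axes, target tool: z down, tool x at yaw_x"""
    Rc=R.from_rotvec(s["ee_rot"]).as_matrix();c,sn=np.cos(yaw_x),np.sin(yaw_x)
    Rt=np.array([[c,sn,0],[sn,-c,0],[0,0,-1]]);
    return np.r_[(Rc.T@(np.array(target)-s["eef_pos"])).round(1),R.from_matrix(Rc.T@Rt).as_rotvec().round(3)]
```

Run:
```python
import pickle;from h import *
s,d=pickle.load(open("d0.pkl","rb"));c=d["top"]
P=plane(c,[(333,185),(382,262),(228,358),(178,280)],3)
o,th,r=fit([(120,-170),(-120,-170),(-120,286),(120,286)],P);print(o,th,r.round(1))
print(fw(o,th,(105,1,35)),delta(s,fw(o,th,(40,-5,220)),th))
```

```text
[520.7814919  125.51970227] 0.5478391423801954 [[ 5.7  2. ]
 [-2.9 -3. ]
 [-6.8  1.3]
 [ 4.  -0.3]]
[609.89410634 181.06195598  35.        ] [-2.338e+02 -9.900e+01  1.090e+01 -1.000e-03  1.000e-03  1.691e+00]
```

Careful with the scale: shifts go in shares of 600 mm and turns go in shares of 2 rad. That gives: -234 mm / 600 = -0.39, -188 mm / 600 = -0.3133, 0.9 rad / 2 = 0.45.

>>> {"fn": "shift_gripper", "kwargs": {"moves": {"steps":[[-0.0783, -0.0333, 0.0033, 0, 0, 0.09], [-0.1567, -0.0667, 0.0067, 0, 0, 0.18], [-0.235, -0.1, 0.01, 0, 0, 0.27], [-0.3133, -0.1333, 0.0133, 0, 0, 0.36], [-0.39, -0.165, 0.0167, 0, 0, 0.45]]}, "jaw": 40}}

```text
time_s: 0.78
eef_pos: [558.1, 140.4, 221.2]
ee_rot: [-2.469, -1.942, 0.0]
ft_force: [0.6, -0.0, 0.2]
gripper_width: 39.8
grasp_force: 0.0
```

>>> {"fn": "shift_gripper", "kwargs": {"moves": {"steps":[[0, 0, 0, 0, 0, 0.09], [0, 0, 0, 0, 0, 0.18], [0, 0, 0, 0, 0, 0.27], [0, 0, 0, 0, 0, 0.36], [0, 0, 0, 0, 0, 0.3955]]}}}

```text
time_s: 1.4
eef_pos: [557.7, 142.2, 221.1]
ee_rot: [3.026, 0.844, -0.001]
ft_force: [-0.2, -0.1, 0.3]
gripper_width: 40.1
grasp_force: 0.0
```

>>> {"fn": "shift_gripper", "kwargs": {"moves": {"steps":[[0, 0, 0, 0, 0, 0], [0, 0, 0, 0, 0, 0]]}}}

```text
time_s: 1.65
eef_pos: [557.8, 142.1, 221.2]
ee_rot: [-3.024, -0.853, 0.0]
ft_force: [-0.8, 0.0, 0.7]
gripper_width: 40.0
grasp_force: 0.0
```

Run:
```python
from station import bot, camrig, workorder
import pickle;from h import *
s=bot.read_state();c=camrig.camera("wrist");pickle.dump((s,c),open("d1.pkl","wb"));cv2.imwrite("pics/w1.png",c["image"][:,:,::-1])
o,th=(520.8,125.5),.548;print(delta(s,fw(o,th,(40,-5,220)),th))
for p in [(105,1,35),(40,-24,45),(-40,-24,45),(120,-170,3),(-120,-170,3)]:print(p,proj(c,fw(o,th,p),s))
```

```text
[-0.3   -0.1    1.2   -0.     0.     0.002]
(105, 1, 35) [[307.12434024 134.04787471]]
(40, -24, 45) [[335.92528935 212.07375568]]
(-40, -24, 45) [[334.2369115  295.46984637]]
(120, -170, 3) [[495.49732983 115.8262721 ]]
(-120, -170, 3) [[463.19770186 344.44201259]]
```

View pics/w1.png

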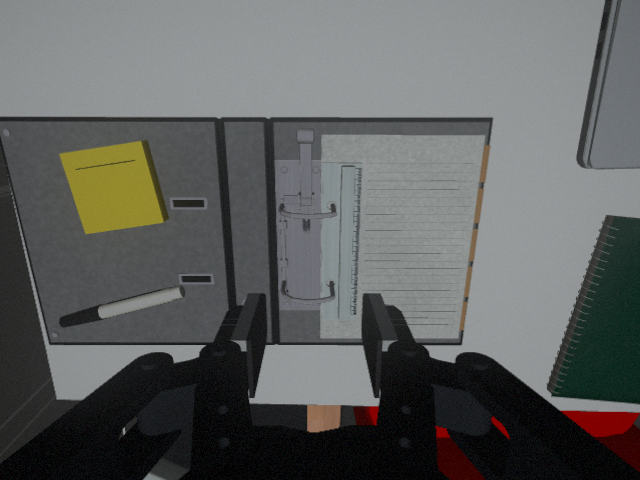

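The wrist view is aligned with the file. The lever roll is at (305,136), the right-hand board corners are at (492,119) and (462,345), the post/arch ends are near (335,208) and (332,291), and the ruler rib runs near column 347.

Run:
```python
import pickle;from h import *
s,c=pickle.load(open("d1.pkl","rb"))
g=cv2.cvtColor(c["image"],cv2.COLOR_RGB2GRAY)
q=np.array([(492,119),(462,344),(50,345)],np.float32).reshape(-1,1,2)
q=cv2.cornerSubPix(g,q,(4,4),(-1,-1),(3,50,.01))[:,0];print(q)
W=np.r_[plane(c,q,3,s),plane(c,[(305,136)],35,s)]
o,th,r=fit([(120,-170),(-120,-170),(-120,286),(105,1)],W);print(o,th,r.round(1))
# roll extents
print(g[126:148,288:324:3])
print("tip",W[3],delta(s,np.r_[W[3][:2],24],th))
```

```text
[[492.56296  117.328865]
 [461.20285  344.41467 ]
 [ 50.       345.      ]]
[518.99555156 126.30666654] 0.5506507606485082 [[ 0.8 -0.1]
 [-0.1 -1.1]
 [-1.   0.9]
 [ 0.3  0.3]]
[[ 86  88  89  87  84  90  88  88  92  88  87  88]
 [ 84  84  85  90  86  83  90  90  90  90  86  87]
 [ 87  86  87  88  81  80  81  80  79  88  84  89]
 [ 85  84  86  83  93  89  87  84  78  90  86  89]
 [ 83  85  85  95  99  99 101  97  93  89  88  85]
 [ 85  87  84  96 107 106 108 109 102  89  88  85]
 [ 83  89  88  99 111 113 112 113 116  88  91  86]
 [ 85  85  87 103 115 113 114 116 115  90  88  85]
 [ 87  87  88 101 113 114 113 113 114  90  87  98]
 [ 85  85  87 102 117 118 113 117 117  91  89 106]
 [ 83  87  87 102 114 113 115 117 114  88  87 111]
 [ 85  88  86 104 115 115 116 114 116  85  88 108]
 [ 84  88  84 101 112 115 113 115 116  85  89 104]
 [ 85  85  81  98 110 110 115 113 114  87  87 125]
 [ 85  85  81  89 105 108 104 108 106  89  86 126]
 [ 85  84  82  80  89  90  94  95  94  90  88 124]
 [ 87  82  84  78  77  75  83  85  82  89  85 123]
 [ 89  83  84  76  78  82  82  83  71  91  87 125]
 [ 87  85  86  85 107 112 114 113  84  87  86 119]
 [ 89  87  84  83 110 116 112 112  86  87  85 121]
 [ 88  84  85  84 107 113 112 113  85  85  87 120]
 [ 84  83  88  84 109 113 113 112  81  89  86 107]]
tip [607.60884805 181.76257983  35.        ] [ 6.320e+01 -7.800e+00  1.972e+02 -0.000e+00  0.000e+00 -1.000e-03]
```

Scaled: 199 mm / 600 = 0.3317, 100 mm / 600 = 0.1667.

>>> {"fn": "shift_gripper", "kwargs": {"moves": {"steps":[[0.05, -0.0067, 0.0833, 0, 0, 0], [0.105, -0.0133, 0.1667, 0, 0, 0], [0.105, -0.0133, 0.25, 0, 0, 0], [0.105, -0.0133, 0.3, 0, 0, 0], [0.105, -0.0133, 0.3317, 0, 0, 0]]}, "jaw": 40}}

```text
time_s: 2.33
eef_pos: [607.1, 181.4, 20.8]
ee_rot: [3.024, 0.85, -0.002]
ft_force: [0.2, -0.4, 0.5]
gripper_width: 39.7
grasp_force: 0.0
```

>>> {"fn": "shift_gripper", "kwargs": {"moves": {"steps":[[0, 0, 0, 0, 0, 0], [0, 0, 0, 0, 0, 0]]}}}

```text
time_s: 2.58
eef_pos: [608.3, 181.8, 23.6]
ee_rot: [-3.024, -0.85, -0.003]
ft_force: [0.1, -0.1, 0.8]
gripper_width: 40.2
grasp_force: 0.0
```

Run:
```python
from station import bot, camrig, workorder
from h import *
import pickle
s=bot.read_state();c=camrig.camera("wrist");pickle.dump((s,c),open("d2.pkl","wb"));cv2.imwrite("pics/w2.png",c["image"][:,:,::-1])
print(delta(s,fw((519,126.3),.5507,(105,1,20)),.5507),proj(c,fw((519,126.3),.5507,(105,1,35)),s))
```

```text
[-1.0e-01 -4.0e-01  3.6e+00  0.0e+00 -2.0e-03 -3.0e-03] [[313.60274439 324.15605922]]
```

View pics/w2.png

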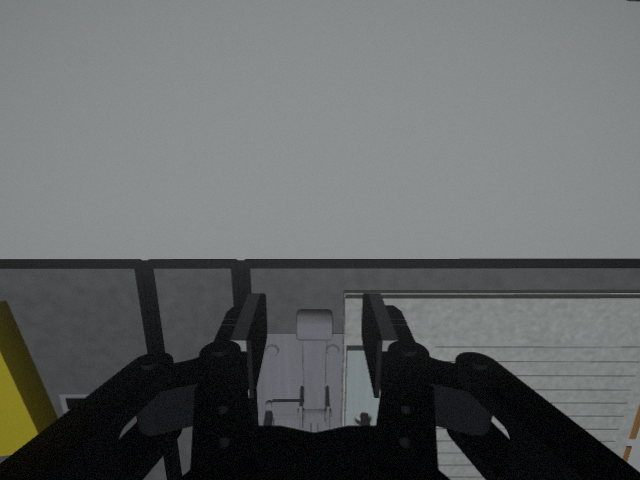

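The roll sits centred between the fingers at about (314,325), so I close on its ends.

>>> {"fn": "shift_gripper", "kwargs": {"moves": {"steps":[[0, 0, 0, 0, 0, 0], [0, 0, 0, 0, 0, 0], [0, 0, 0, 0, 0, 0], [0, 0, 0, 0, 0, 0], [0, 0, 0, 0, 0, 0]]}, "jaw": 8}}

```text
time_s: 3.25
eef_pos: [608.2, 181.7, 23.2]
ee_rot: [3.024, 0.849, 0.002]
ft_force: [-0.3, -1.1, 8.0]
gripper_width: 12.2
grasp_force: 58.5
```

Scaled: -26 mm / 600 = -0.0433, -22 mm / 600 = -0.0367.

>>> {"fn": "shift_gripper", "kwargs": {"moves": {"steps":[[-0.0033, 0, -0.01, 0, 0, 0], [-0.0083, 0, -0.02, 0, 0, 0], [-0.0133, 0, -0.0283, 0, 0, 0], [-0.02, 0, -0.0367, 0, 0, 0], [-0.0283, 0, -0.0433, 0, 0, 0]]}}}

```text
time_s: 3.88
eef_pos: [592.9, 172.5, 48.6]
ee_rot: [3.024, 0.849, 0.0]
ft_force: [2.6, -4.9, -10.9]
gripper_width: 11.9
grasp_force: 58.5
```

>>> {"fn": "shift_gripper", "kwargs": {"moves": {"steps":[[-0.0067, 0, -0.0083, 0, 0, 0], [-0.015, 0, -0.0133, 0, 0, 0], [-0.025, 0, -0.0183, 0, 0, 0], [-0.035, 0, -0.0233, 0, 0, 0], [-0.045, 0, -0.0267, 0, 0, 0]]}}}

```text
time_s: 4.5
eef_pos: [569.6, 158.3, 64.7]
ee_rot: [3.024, 0.849, 0.0]
ft_force: [1.3, -5.6, -4.6]
gripper_width: 11.3
grasp_force: 58.5
```

>>> {"fn": "shift_gripper", "kwargs": {"moves": {"steps":[[0, 0, 0, 0, 0, 0], [0, 0, 0, 0, 0, 0]]}}}

```text
time_s: 4.75
eef_pos: [569.7, 158.3, 64.7]
ee_rot: [3.024, 0.849, -0.0]
ft_force: [0.4, -6.1, -3.9]
gripper_width: 11.3
grasp_force: 58.5
```

Run:
```python
from station import bot, camrig, workorder
from h import *
s=bot.read_state();print(delta(s,fw((519,126.3),.5507,(62,1,64)),.5507))
c=camrig.camera("side");i=c["image"][160:320,200:400,::-1];cv2.imwrite("pics/s3.png",cv2.resize(i,None,fx=3,fy=3,interpolation=2))
```

```text
[ 2.1   -0.2    0.7    0.     0.    -0.003]
```

View pics/s3.png

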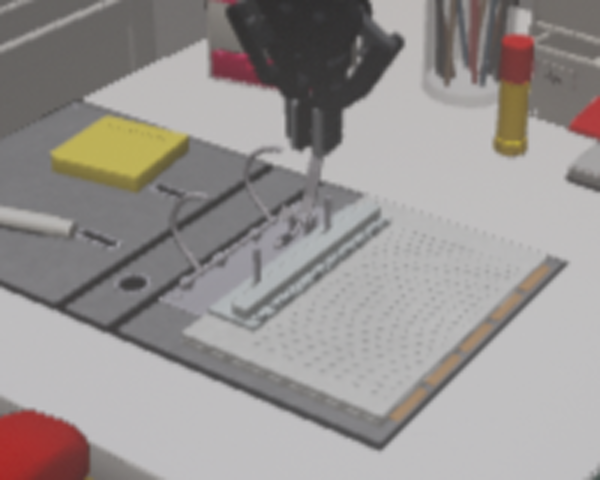

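The side view shows the rings sprung open: the arches lean towards the front cover, the posts are bare and the ruler is free. I release, retreat upwards and look at the ruler.

>>> {"fn": "shift_gripper", "kwargs": {"moves": {"steps":[[0, 0, 0, 0, 0, 0], [0, 0, 0, 0, 0, 0], [0, 0, 0, 0, 0, 0]]}, "jaw": 40}}

```text
time_s: 5.18
eef_pos: [570.0, 159.2, 64.6]
ee_rot: [-3.024, -0.85, -0.001]
ft_force: [0.3, 0.6, -0.9]
gripper_width: 40.3
grasp_force: 0.0
```

>>> {"fn": "shift_gripper", "kwargs": {"moves": {"steps":[[0, 0, -0.05, 0, 0, 0], [0, 0, -0.1, 0, 0, 0], [0, 0, -0.15, 0, 0, 0], [-0.05, 0.0333, -0.15, 0, 0, 0], [-0.1, 0.065, -0.15, 0, 0, 0]]}}}

```text
time_s: 5.8
eef_pos: [538.7, 93.8, 154.7]
ee_rot: [-3.024, -0.851, -0.001]
ft_force: [0.1, 0.2, 0.4]
gripper_width: 39.7
grasp_force: 0.0
```

>>> {"fn": "shift_gripper", "kwargs": {"moves": {"steps":[[0, 0, 0, 0, 0, 0], [0, 0, 0, 0, 0, 0]]}}}

```text
time_s: 6.05
eef_pos: [539.3, 95.0, 154.4]
ee_rot: [-3.024, -0.85, -0.001]
ft_force: [-0.1, 0.8, 0.6]
gripper_width: 40.0
grasp_force: 0.0
```

Run:
```python
from station import bot, camrig, workorder
from h import *
import pickle
s=bot.read_state();c=camrig.camera("wrist");pickle.dump((s,c),open("d3.pkl","wb"));cv2.imwrite("pics/w3.png",c["image"][:,:,::-1])
F=lambda *p:fw((519,126.3),.5507,p)
print(delta(s,F(0,-38,100),.5507))
for p in [(0,-44,26),(0,-32,26),(80,-44,26),(40,-24,45),(62,1,77)]:print(p,proj(c,F(*p),s))
```

```text
[-1.00e+00  7.00e-01  5.44e+01 -0.00e+00 -1.00e-03 -3.00e-03]
(0, -44, 26) [[323.21379285 228.10922514]]
(0, -32, 26) [[307.20560502 228.14170242]]
(80, -44, 26) [[323.83296284 115.8117559 ]]
(40, -24, 45) [[294.30319088 178.56956276]]
(62, 1, 77) [[246.97934727 148.52759171]]
```

View pics/w3.png

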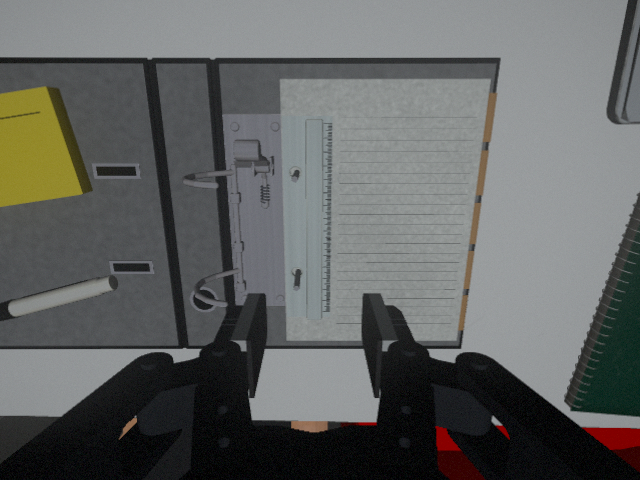

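The predicted rib edges, columns 307 to 323, match the picture. The post heads are at (295,173) and (297,271). The lever is up at (247,150), out of the way.

Scaled: 125 mm / 600 = 0.2083, 110 mm / 600 = 0.1833.

>>> {"fn": "shift_gripper", "kwargs": {"moves": {"steps":[[-0.0017, 0.0017, 0.0667, 0, 0, 0], [-0.0017, 0.0017, 0.1333, 0, 0, 0], [-0.0017, 0.0017, 0.1833, 0, 0, 0], [-0.0017, 0.0017, 0.2083, 0, 0, 0], [-0.0017, 0.0017, 0.2083, 0, 0, 0]]}, "jaw": 26}}

```text
time_s: 6.72
eef_pos: [538.5, 93.1, 28.8]
ee_rot: [-3.024, -0.85, 0.002]
ft_force: [1.3, 0.0, -0.6]
gripper_width: 26.1
grasp_force: 0.0
```

>>> {"fn": "shift_gripper", "kwargs": {"moves": {"steps":[[0, 0, 0.0083, 0, 0, 0], [0, 0, 0.0167, 0, 0, 0], [0, 0, 0.0167, 0, 0, 0]]}}}

```text
time_s: 7.1
eef_pos: [538.7, 93.0, 19.4]
ee_rot: [-3.024, -0.85, -0.0]
ft_force: [-0.4, 0.7, -0.9]
gripper_width: 26.1
grasp_force: 0.0
```

>>> {"fn": "shift_gripper", "kwargs": {"moves": {"steps":[[0, 0, 0, 0, 0, 0], [0, 0, 0, 0, 0, 0], [0, 0, 0, 0, 0, 0], [0, 0, 0, 0, 0, 0]]}, "jaw": 6}}

```text
time_s: 7.6
eef_pos: [538.8, 92.9, 19.7]
ee_rot: [-3.024, -0.85, -0.001]
ft_force: [-1.7, -0.5, 5.1]
gripper_width: 10.0
grasp_force: 58.8
```

Scaled: -70 mm / 600 = -0.1167, -50 mm / 600 = -0.0833.

>>> {"fn": "shift_gripper", "kwargs": {"moves": {"steps":[[0, 0, -0.0167, 0, 0, 0], [0, 0, -0.0367, 0, 0, 0], [0, 0, -0.06, 0, 0, 0], [0, 0, -0.0833, 0, 0, 0], [0, 0, -0.1167, 0, 0, 0]]}}}

```text
time_s: 8.22
eef_pos: [538.6, 92.9, 90.3]
ee_rot: [-3.024, -0.85, 0.0]
ft_force: [0.3, 0.5, -0.2]
gripper_width: 9.3
grasp_force: 58.8
```

>>> {"fn": "shift_gripper", "kwargs": {"moves": {"steps":[[0, 0, -0.05, 0, 0, 0], [0, 0, -0.1, 0, 0, 0], [0, 0, -0.1, 0, 0, 0]]}}}

```text
time_s: 8.6
eef_pos: [539.7, 93.1, 151.8]
ee_rot: [-3.024, -0.85, -0.006]
ft_force: [-0.1, 0.4, -1.6]
gripper_width: 10.2
grasp_force: 58.8
```

Run:
```python
from station import bot, camrig, workorder
from h import *
import pickle
s=bot.read_state();c=camrig.camera("wrist");pickle.dump((s,c),open("d4.pkl","wb"));cv2.imwrite("pics/w4.png",c["image"][:,:,::-1])
# notebook from top camera
c=camrig.camera("top");hsv=cv2.cvtColor(c["image"],cv2.COLOR_RGB2HSV)
m=cv2.inRange(hsv,(60,100,30),(90,255,120));cs,_=cv2.findContours(m,0,1);k=max(cs,key=cv2.contourArea)
b=cv2.boxPoints(cv2.minAreaRect(k));Q=plane(c,b,11);o=Q.mean(0);print(o,Q.round())
e=Q[1]-Q[2] if np.linalg.norm(Q[1]-Q[2])>np.linalg.norm(Q[0]-Q[1]) else Q[0]-Q[1];a=np.arctan2(e[1],e[0]);print(a)
print(delta(s,np.r_[o[:2],100],.5507))
```

```text
[ 637.73528451 -221.83836011   11.        ] [[ 697. -114.   11.]
 [ 762. -243.   11.]
 [ 578. -330.   11.]
 [ 515. -201.   11.]]
0.44025518609400316
[-8.050e+01  3.199e+02  5.180e+01  1.000e-03 -4.000e-03 -3.000e-03]
```

View pics/w4.png

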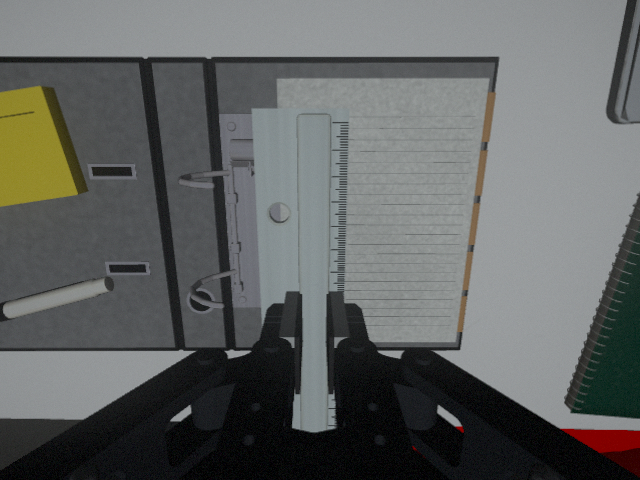

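The ruler is held straight in the fingers, rib between the pads and post hole visible at (279,212). I carry it to the notebook centre at about (638,−222).

Scaled: 260 mm / 600 = 0.4333, 210 mm / 600 = 0.35, 0.11 rad / 2 = 0.055.

>>> {"fn": "shift_gripper", "kwargs": {"moves": {"steps":[[-0.0133, 0.0533, 0, 0, 0, 0.01], [-0.04, 0.15, 0, 0, 0, 0.025], [-0.0633, 0.25, 0, 0, 0, 0.035], [-0.0867, 0.35, 0, 0, 0, 0.045], [-0.11, 0.4333, 0, 0, 0, 0.055]]}}}

```text
time_s: 9.32
eef_pos: [617.6, -165.8, 148.3]
ee_rot: [-3.067, -0.68, 0.002]
ft_force: [0.2, 1.2, -0.6]
gripper_width: 9.5
grasp_force: 58.8
```

>>> {"fn": "shift_gripper", "kwargs": {"moves": {"steps":[[-0.0133, 0.05, 0, 0, 0, 0], [-0.0233, 0.0917, 0, 0, 0, 0], [-0.0233, 0.1, 0.0333, 0, 0, 0], [-0.0233, 0.1, 0.0667, 0, 0, 0], [-0.0233, 0.1, 0.0667, 0, 0, 0]]}}}

```text
time_s: 9.95
eef_pos: [629.3, -222.0, 106.7]
ee_rot: [-3.064, -0.683, 0.005]
ft_force: [0.1, 0.1, -0.9]
gripper_width: 9.7
grasp_force: 58.8
```

Run:
```python
from station import bot, camrig, workorder
from h import *
s=bot.read_state();print(s["ft_force"],s["qpos"].round(2),delta(s,(638,-221,18.7),.44))
c=camrig.camera("wrist");cv2.imwrite("pics/w5.png",c["image"][:,:,::-1])
```

```text
[ 0.06147172  0.1229174  -0.87012583] [ 0.02  0.77  0.37  1.59 -0.34  0.86 -0.61] [ 8.50e+00  3.00e+00  8.79e+01 -3.00e-03  3.00e-03 -1.00e-03]
```

View pics/w5.png

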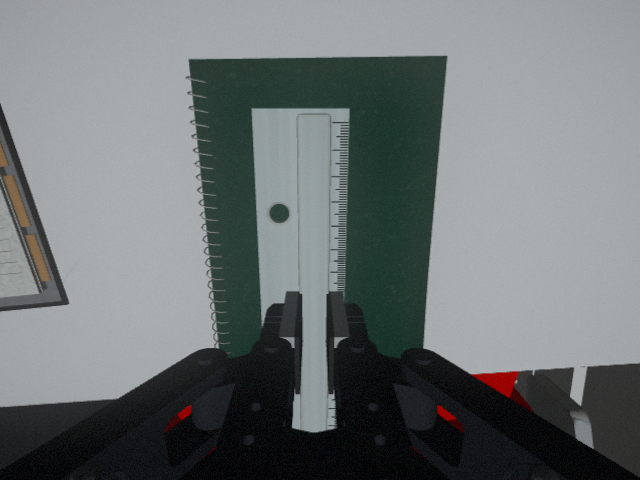

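The ruler is over the middle of the notebook and parallel to its long side. I lower it and watch the force.

Scaled: 82 mm / 600 = 0.1367, 76 mm / 600 = 0.1267.

>>> {"fn": "shift_gripper", "kwargs": {"moves": {"steps":[[0.0067, 0.0017, 0.05, 0, 0, 0], [0.0133, 0.0033, 0.1, 0, 0, 0], [0.0133, 0.0033, 0.1267, 0, 0, 0], [0.0133, 0.0033, 0.1367, 0, 0, 0], [0.0133, 0.0033, 0.1367, 0, 0, 0]]}}}

```text
time_s: 10.62
eef_pos: [638.8, -222.2, 27.9]
ee_rot: [3.066, 0.682, 0.001]
ft_force: [-0.2, -0.2, -0.2]
gripper_width: 9.8
grasp_force: 58.8
```

>>> {"fn": "shift_gripper", "kwargs": {"moves": {"steps":[[0, 0, 0.0033, 0, 0, 0], [0, 0, 0.0067, 0, 0, 0], [0, 0, 0.0067, 0, 0, 0]]}}}

```text
time_s: 11.0
eef_pos: [638.7, -222.1, 23.4]
ee_rot: [3.067, 0.682, 0.0]
ft_force: [0.4, 0.6, -0.6]
gripper_width: 9.6
grasp_force: 58.8
```

Scaled: 3 mm / 600 = 0.005, 2 mm / 600 = 0.0033.

>>> {"fn": "shift_gripper", "kwargs": {"moves": {"steps":[[0, 0, 0.0017, 0, 0, 0], [0, 0, 0.0033, 0, 0, 0], [0, 0, 0.005, 0, 0, 0], [0, 0, 0.005, 0, 0, 0]]}}}

```text
time_s: 11.5
eef_pos: [638.5, -222.1, 20.2]
ee_rot: [-3.067, -0.682, 0.0]
ft_force: [0.0, -0.4, 0.2]
gripper_width: 9.8
grasp_force: 58.8
```

>>> {"fn": "shift_gripper", "kwargs": {"moves": {"steps":[[0, 0, 0.0017, 0, 0, 0], [0, 0, 0.0017, 0, 0, 0]]}}}

```text
time_s: 11.75
eef_pos: [638.5, -222.1, 19.2]
ee_rot: [-3.067, -0.682, 0.0]
ft_force: [-0.8, -0.4, -0.6]
gripper_width: 9.4
grasp_force: 58.8
```

>>> {"fn": "shift_gripper", "kwargs": {"moves": {"steps":[[0, 0, 0.0017, 0, 0, 0], [0, 0, 0.0017, 0, 0, 0]]}}}

```text
time_s: 12.0
eef_pos: [638.7, -222.2, 19.0]
ee_rot: [-3.067, -0.682, -0.0]
ft_force: [-4.2, 2.1, 11.4]
gripper_width: 9.7
grasp_force: 60.2
```

Contact shows as 11 N. I release, retreat straight up and head back to the lever.

>>> {"fn": "shift_gripper", "kwargs": {"moves": {"steps":[[0, 0, 0, 0, 0, 0], [0, 0, 0, 0, 0, 0], [0, 0, 0, 0, 0, 0]]}, "jaw": 26}}

```text
time_s: 12.38
eef_pos: [638.6, -222.1, 18.2]
ee_rot: [-3.067, -0.682, 0.0]
ft_force: [-0.0, -0.1, -0.0]
gripper_width: 25.8
grasp_force: 0.0
```

>>> {"fn": "shift_gripper", "kwargs": {"moves": {"steps":[[0, 0, -0.0333, 0, 0, 0], [0, 0, -0.0833, 0, 0, 0], [0, 0, -0.15, 0, 0, 0], [0, 0, -0.2167, 0, 0, 0], [0, 0, -0.2167, 0, 0, 0]]}}}

```text
time_s: 13.0
eef_pos: [640.1, -222.9, 152.9]
ee_rot: [3.064, 0.681, 0.008]
ft_force: [-0.2, 0.2, -0.5]
gripper_width: 25.7
grasp_force: 0.0
```

Run:
```python
from station import bot, camrig, workorder
from h import *
import pickle
s=bot.read_state();c=camrig.camera("wrist");pickle.dump((s,c),open("d6.pkl","wb"));cv2.imwrite("pics/w6.png",c["image"][:,:,::-1])
print(delta(s,fw((519,126.3),.5507,(60,1,150)),.5507))
```

```text
[ 9.770e+01 -3.754e+02  1.900e+00  4.000e-03 -4.000e-03 -1.130e-01]
```

View pics/w6.png

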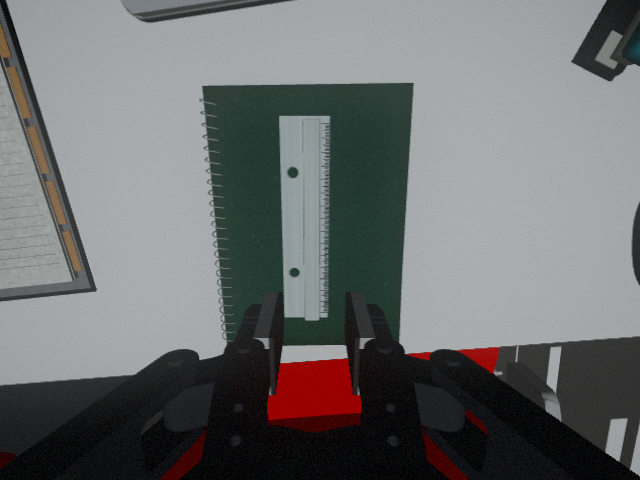

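The ruler lies flat in the middle of the notebook, spanning (280–330, 115–320). That was my eleventh picture, one over the limit of 10, so I will view no more and check only by numbers.

Scaled: -275 mm / 600 = -0.4583, -220 mm / 600 = -0.3667, -0.113 rad / 2 = -0.0565.

>>> {"fn": "shift_gripper", "kwargs": {"moves": {"steps":[[0.0167, -0.0667, 0, 0, 0, -0.01], [0.0433, -0.1667, 0, 0, 0, -0.025], [0.07, -0.2667, 0, 0, 0, -0.04], [0.0967, -0.3667, 0, 0, 0, -0.05], [0.12, -0.4583, 0, 0, 0, -0.0565]]}, "jaw": 40}}

```text
time_s: 13.68
eef_pos: [586.2, 59.7, 148.1]
ee_rot: [-3.022, -0.856, 0.001]
ft_force: [0.8, 0.2, -0.8]
gripper_width: 40.2
grasp_force: 0.0
```

>>> {"fn": "shift_gripper", "kwargs": {"moves": {"steps":[[0.0183, -0.075, 0, 0, 0, 0], [0.0317, -0.125, 0, 0, 0, 0], [0.0417, -0.1617, 0, 0, 0, 0], [0.0433, -0.1667, 0, 0, 0, 0], [0.0433, -0.1667, 0, 0, 0, 0]]}}}

```text
time_s: 14.3
eef_pos: [557.1, 155.5, 148.2]
ee_rot: [3.023, 0.854, -0.001]
ft_force: [0.3, 0.1, -0.2]
gripper_width: 40.1
grasp_force: 0.0
```

Run:
```python
from station import bot, camrig, workorder
from h import *
s=bot.read_state();c=camrig.camera("wrist")
print(delta(s,fw((519,126.3),.5507,(61,1,64)),.5507),proj(c,fw((519,126.3),.5507,(62,1,77)),s))
u,v=proj(c,fw((519,126.3),.5507,(62,1,77)),s)[0].astype(int)
g=cv2.cvtColor(c["image"],cv2.COLOR_RGB2GRAY);print(u,v);print(g[v-20:v+24:3,u-28:u+30:3])
```

```text
[ 1.33e+01  4.00e+00  8.42e+01  0.00e+00  1.00e-03 -0.00e+00] [[321.06458564 230.08417238]]
321 230
[[119 122 121 123 120 120 117 119 121 119 117 122 119 123 120 123 143 150
  154 152]
 [119 123 120 123 120 122 117 120 122 120 119 124 119 117 119 137 152 148
  150 154]
 [118 122 116 125 118 119 117 119 121 120 116 123 121 119 120 136 149 152
  151 147]
 [122 120 119 123 121 116  59 121 119 120 117 109 101 124 123 138 152 150
  149 146]
 [ 89  91  89  93  92  89  80  66  64  66  62  63  62  77 118 138 148 147
  149 152]
 [ 85  83  87  87  86  85 105 104 109 102 102  97  99  92 122 138 148 149
  153 150]
 [ 85  93  93  92  87  93 118 118 116 120 118 115 118 118 123 139 152 148
  148 150]
 [110 119 120 124 117 104 115 118 119 118 119 119 120 118 119 136 149 154
  154 151]
 [110 119 116 121 117 119 120 118 121 119 118 122 118 120 119 137 156 153
  150  61]
 [113 120 118 119 119 121 114 113 116 114 119 112 118 118 119 143 152 144
  152 101]
 [106 119 120 123 118 121  92  94  99  98 103 106 105  98 116 146 152 145
  158 135]
 [110 117 120 125 118 118 118 118 104 119 117 122 119 118 119 144 149 153
  155 154]
 [109 119 118 124 120 119 121 120  72 122 117 122 118 123 120 140 148 150
  154 156]
 [110 117 118 123 118 121 117 118  65 118 113 123 124 120 120 140 153 149
  145 146]
 [ 74 116 117 124 119 120 116 117  71 121  95 123 119 118 119 142 150 149
  148 154]]
```

The roll is at about (321,231), as predicted, so the lever is still up. I pinch it again and follow the arc down.

Scaled: 84 mm / 600 = 0.14, 80 mm / 600 = 0.1333.

>>> {"fn": "shift_gripper", "kwargs": {"moves": {"steps":[[0.0217, 0.0067, 0.0333, 0, 0, 0], [0.0217, 0.0067, 0.075, 0, 0, 0], [0.0217, 0.0067, 0.1083, 0, 0, 0], [0.0217, 0.0067, 0.1333, 0, 0, 0], [0.0217, 0.0067, 0.14, 0, 0, 0]]}, "jaw": 40}}

```text
time_s: 14.98
eef_pos: [570.1, 158.9, 63.6]
ee_rot: [3.023, 0.853, -0.002]
ft_force: [0.3, -0.4, 0.4]
gripper_width: 39.8
grasp_force: 0.0
```

>>> {"fn": "shift_gripper", "kwargs": {"moves": {"steps":[[0, 0, 0, 0, 0, 0], [0, 0, 0, 0, 0, 0], [0, 0, 0, 0, 0, 0], [0, 0, 0, 0, 0, 0]]}, "jaw": 8}}

```text
time_s: 15.48
eef_pos: [570.9, 159.2, 65.0]
ee_rot: [3.023, 0.853, 0.002]
ft_force: [1.5, -5.4, 4.4]
gripper_width: 11.8
grasp_force: 58.9
```

Run:
```python
from station import bot, camrig, workorder
from h import *
s=bot.read_state();print(delta(s,fw((519,126.3),.5507,(61,1,64)),.5507))
```

```text
[-0.5   -0.2    1.     0.001 -0.001 -0.   ]
```

Scaled: 27 mm / 600 = 0.045, 22 mm / 600 = 0.0367.

>>> {"fn": "shift_gripper", "kwargs": {"moves": {"steps":[[0.01, 0, 0.0033, 0, 0, 0], [0.02, 0, 0.0083, 0, 0, 0], [0.0283, 0, 0.0133, 0, 0, 0], [0.0367, 0, 0.0183, 0, 0, 0], [0.045, 0, 0.025, 0, 0, 0]]}}}

```text
time_s: 16.1
eef_pos: [595.0, 173.8, 50.9]
ee_rot: [3.023, 0.854, 0.006]
ft_force: [3.3, -2.7, 14.8]
gripper_width: 11.8
grasp_force: 64.0
```

>>> {"fn": "shift_gripper", "kwargs": {"moves": {"steps":[[0.0083, 0, 0.0083, 0, 0, 0], [0.015, 0, 0.0167, 0, 0, 0], [0.02, 0, 0.0267, 0, 0, 0], [0.025, 0, 0.0383, 0, 0, 0], [0.0267, 0, 0.0467, 0, 0, 0]]}}}

```text
time_s: 16.73
eef_pos: [610.1, 183.1, 23.0]
ee_rot: [3.023, 0.854, 0.011]
ft_force: [14.8, 1.8, 7.5]
gripper_width: 11.9
grasp_force: 69.7
```

>>> {"fn": "shift_gripper", "kwargs": {"moves": {"steps":[[0, 0, 0.0017, 0, 0, 0], [0, 0, 0.0017, 0, 0, 0]]}}}

```text
time_s: 16.98
eef_pos: [610.2, 183.1, 22.1]
ee_rot: [3.023, 0.855, 0.011]
ft_force: [13.6, 1.3, 7.2]
gripper_width: 12.3
grasp_force: 69.8
```

```bash
python3 - <<'E'
from station import bot, camrig, workorder
from h import *
s=bot.read_state();print(delta(s,fw((519,126.3),.5507,(105,1,22)),.5507))
E
```

```text
[-2.4e+00 -4.0e-01  1.0e-01  2.0e-03 -7.0e-03  0.0e+00]
```

Scaled: -2 mm / 600 = -0.0033.

>>> {"fn": "shift_gripper", "kwargs": {"moves": {"steps":[[-0.0033, 0, 0, 0, 0, 0], [-0.0033, 0, 0, 0, 0, 0], [-0.0033, 0, 0, 0, 0, 0]]}, "jaw": 40}}

```text
time_s: 17.35
eef_pos: [604.9, 181.3, 20.3]
ee_rot: [-3.023, -0.854, 0.001]
ft_force: [1.2, -1.0, -0.6]
gripper_width: 40.0
grasp_force: 0.0
```

>>> {"fn": "shift_gripper", "kwargs": {"moves": {"steps":[[0, 0, -0.0333, 0, 0, 0], [0, 0, -0.1, 0, 0, 0], [0, 0, -0.1833, 0, 0, 0], [0, 0, -0.2667, 0, 0, 0], [-0.0333, 0, -0.3333, 0, 0, 0]]}}}

```text
time_s: 17.98
eef_pos: [588.5, 170.9, 223.6]
ee_rot: [-3.023, -0.855, -0.004]
ft_force: [-0.6, 0.0, -0.8]
gripper_width: 40.0
grasp_force: 0.0
```

>>> {"fn": "shift_gripper", "kwargs": {"moves": {"steps":[[-0.075, 0, 0, 0, 0, 0], [-0.075, 0, 0, 0, 0, 0], [-0.075, 0, 0, 0, 0, 0]]}}}

```text
time_s: 18.35
eef_pos: [550.1, 147.5, 221.4]
ee_rot: [-3.023, -0.854, -0.002]
ft_force: [-0.1, 0.6, 0.2]
gripper_width: 40.1
grasp_force: 0.0
```

Run:
```python
from station import bot, camrig, workorder
from h import *
import pickle
s=bot.read_state();c=camrig.camera("wrist");F=lambda *p:fw((519,126.3),.5507,p)
s0,c0=pickle.load(open("d1.pkl","rb"))
# compare with the initial closed view at the lever roll and the arches: normalised patches
for n,p in [("roll",(105,1,35)),("arch+",(40,0,57)),("arch-",(-40,0,57))]:
    a=proj(c0,F(*p),s0)[0].astype(int);b=proj(c,F(*p),s)[0].astype(int)
    t=cv2.cvtColor(c0["image"],7)[a[1]-12:a[1]+12,a[0]-26:a[0]+26];w=cv2.cvtColor(c["image"],7)[b[1]-22:b[1]+22,b[0]-36:b[0]+36]
    r=cv2.minMaxLoc(cv2.matchTemplate(w,t,cv2.TM_CCOEFF_NORMED));print(n,round(r[1],3),r[3],"(10,10 = same place)")
t=camrig.camera("top");m=cv2.inRange(cv2.cvtColor(t["image"],40+1),(20,120,120),(35,255,255))
import pickle
_,d=pickle.load(open("d0.pkl","rb"));print("top diff yellow px",[cv2.moments(cv2.inRange(cv2.cvtColor(i,41),(20,120,120),(35,255,255))[240:310,190:260])["m10"]/max(1,cv2.moments(cv2.inRange(cv2.cvtColor(i,41),(20,120,120),(35,255,255))[240:310,190:260])["m00"]) for i in (t["image"],d["top"]["image"])])
```

```text
roll 0.96 (9, 10) (10,10 = same place)
arch+ 0.933 (9, 10) (10,10 = same place)
arch- 0.925 (9, 10) (10,10 = same place)
top diff yellow px [29.395833333333332, 35.373333333333335]
```

The lever and arches are back at their closed positions. The arm may be hiding part of the sticky notes from the top camera, so I check them in the wrist view and the ruler in the top view.

Run:
```python
from station import bot, camrig, workorder
from h import *
import pickle
s=bot.read_state();c=camrig.camera("wrist");s0,c0=pickle.load(open("d1.pkl","rb"))
for a,b in ((c0,s0),(c,s)):
    m=cv2.inRange(cv2.cvtColor(a["image"],cv2.COLOR_RGB2HSV),(20,120,60),(35,255,255));k=max(cv2.findContours(m,0,1)[0],key=cv2.contourArea)
    print("notes",plane(a,[cv2.minAreaRect(k)[0]],17,b))
t=camrig.camera("top");h=cv2.cvtColor(t["image"],cv2.COLOR_RGB2HSV);m=cv2.inRange(h,(60,100,30),(90,255,120));k=max(cv2.findContours(m,0,1)[0],key=cv2.contourArea)
hull=cv2.fillConvexPoly(np.zeros_like(m),cv2.convexHull(k),255);r=cv2.bitwise_and(255-m,cv2.erode(hull,np.ones((7,7))));k2=max(cv2.findContours(r,0,1)[0],key=cv2.contourArea)
print("nb",plane(t,[cv2.minAreaRect(k)[0]],11),"ruler",plane(t,[cv2.minAreaRect(k2)[0]],15),cv2.minAreaRect(k2))
```

```text
notes [[474.28860689 309.71624368  17.        ]]
notes [[474.26396589 309.64937158  17.        ]]
nb [[ 636.94722035 -221.52492432   11.        ]] ruler [[ 638.3203481  -215.86625004   15.        ]] ((436.300048828125, 209.60000610351562), (66.63482666015625, 16.994115829467773), 63.43495178222656)
```

```bash
python3 -c "
from station import bot, camrig, workorder
print(workorder.finish_job())"
```

```text
the job is handed in; nothing more can be done
None
```

The job is handed in at about 18 s, with no verdict printed: the images put the ruler within about 6 mm of the notebook's middle, the lever and arches in their closed positions and the sticky notes unmoved (glue stick and marker not re-measured), but I viewed 11 pictures, one over the limit of 10.

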